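Snap the guide clip onto the drill core

TASK

Take the blue-tabbed sprung steel clip from the beige tile and push it down over the middle of the stone core in the jig until its jaws snap past the widest point, and press it firmly home onto the core. Then slide it along the core until it bears firmly against the red stop, and leave it there. Push by feel, never hard against core or stop, and leave the cup, dish and rock alone.

Things in the scene. Friction and masses are not known exactly. Their poses are not given: they have to be found in the camera images.
- clip: Loose sprung steel clip with a blue upright tab, 32 x 44 x 78 mm, about 85 g; symmetric, works either way round. Origin at the centre of its 32 mm bore, x along the bore, z up to the tab. It stands on its jaw tips, 15 mm below the origin; bridge 19.5 to 25.5 mm and tab 25.5 to 63.5 mm above it. Snapped on the core, it slides with 2 to 6 N of drag.
- jaw_l (a joint): Opening of one of the clip's two alike sprung jaws, 0 when free (mouth 23 mm between the tips). Pushed down, the tips meet the core with the clip's origin about 24 mm above the core axis; the push rises to 8 to 16 N at about 18 mm (jaw up to 0.15 rad), drops as the jaws snap past near 11 mm (the clip then pulls itself down), and rises steeply when the clip is home, origin on the core axis.
- clip_grip (a point): Centre of the part of the tab to grip, 48 mm above the clip's origin along its z. The tab is 12 mm thick (along clip y), 32 mm long (along clip x), and stands 22 mm clear above the bridge below this point and 15.5 mm above it.
- core: Fixed dark-grey stone core with pale specks, a cylinder 32 mm in diameter lying level in the jig. Origin on its axis at the middle, 55 mm above the work surface; x along the axis towards the red stop, z up. Bare from x = -76 to +78 mm; the grey end block at x = -92 to -76 mm reaches no higher than the axis. Press the clip home on it with 10 to 15 N.
- stop: Fixed red stop block at the core's +x end, 64 mm wide, its top 23 mm above the core axis. Origin on the core axis in the stop's face (core x = +78 mm); the clip's end face bears on it when the clip's origin is 16 mm away. Bear on it with about 10 N, on top of the drag.
- cup: Bystander: loose steel cup, 48 mm in diameter, 50 mm high, origin under its centre.
- dish: Bystander: loose shallow steel dish on the beige tile, 60 mm in diameter, 14 mm high, origin under its centre. The tile (220 x 130 x 12 mm) is fixed.
- rock: Bystander: loose grey rock, about 62 x 45 x 51 mm, origin under its centre.
Things that resemble listed ones, but are neither listed nor needed, are in the scene too. What is shaped like the part that bears core but green is not meant.

How it is judged:
By the outcome, as a careful person would: the job done as asked, in the order asked, and still so for the second after the job is handed in, with the robot touching nothing.
It also fails if it takes over 72 s, if anything falls off the work surface, if the arm or the gripper's body presses on something with over 40 N, if the wrist force passes 120 N, or if a joint passes its speed limit or range.

ROBOT

A 6-joint arm with a two-finger parallel gripper is mounted at the origin on the work surface. World frame = base frame: x ahead of the robot, y to its left, z up, the work surface at z = 0. Lengths are in m, angles in rad, forces in N, time in s.
With the tool pointing down it reaches from about 0.225 to 0.875 m from the base axis. Payload 3.4 kg.
Tool frame: the origin (TCP) lies at the very end of the fingers, on their centre line; the grasp point (between the pads) lies 19 mm behind it; z points along the fingers, y is the direction in which the jaws open and shut (so a half turn about z gives the same grasp; the last joint's range is limited). The gripper opens to 85 mm and grips with 20 to 120 N. Pads are 22 mm wide; open, the fingers measure 114 mm over their backs; the gripper's body (76 mm by 85 mm) begins 54 mm behind the grasp point. The pads swing forward as they close: fully open they stand 13 mm farther back than shut.
Start: joints at [1.227, 0.276, 1.505, -0, 1.361, -0.121], TCP at [0.127, 0.561, 0.231] pointing down, gripper open.
Joint ranges: [-2.89, 2.89], [-0.75, 2.08], [0.22, 2.7], [-1.18, 4.32], [0.11, 2.71], [-2.7, 2.7]. Speed limits (rad/s): [2.57, 2.57, 3.14, 3.14, 3.14, 3.14].

INTERFACE

Orientations are given as a unit quaternion [w, x, y, z].
In Python, from rig import manip, viewer, job gives the robot as it stands.
- The arm moves only by the shell command python3 -m crank 'ROWS' [OPENING] [FORCE]. ROWS is JSON, a list of rows, each a list of 6 numbers: the shift along the tool's x, y, z in m, then the turn, a rotation vector about the tool's x, y, z in degrees. In form: [[dx, dy, dz, rx, ry, rz], ...]. A call has 1 to 20 rows; each row is the pose to reach, as a shift and turn from the pose measured when the call began, along the tool's axes at that moment; what a row does not reach only later rows make up. A row lasts 1/8 s, in which the tool goes at most 62.5 mm and 10.7 degrees, less where a joint would pass 70% of its speed; a pose out of reach is approached as far as the arm can. A call with a gripper value outside its range is refused whole. OPENING is the opening, from 0 (shut) to 1 (fully open), set as the call begins (- or left out, the last holds). The fingers move at their own pace and stop on an object; FORCE is the grip in N (left out, the last holds). Time passes only in rows, so rows that repeat a pose let the fingers close. It gives the time, the measured TCP pose, the force and the opening at its end, in the units of the state.
- manip.get_state(): the state, without advancing time (a new reading comes with each control period).
- viewer.get_image(name): name is "scene" or "top" or "wrist"; returns a dict with "frame" (420x560x3 uint8, blue, green, red), "range_z" (420x560 float32, m along the optical axis (not along the pixel's ray), 0 where there is no reading), "intrinsics" (3x3 intrinsics, pixels), "D" ([k1, k2, p1, p2, k3] as OpenCV has them; the pictures are not rectified), "world_from_camera" (4x4, takes a point from camera to world coordinates); the wrist camera has in their place "mount" (4x4, takes a point from camera to tool coordinates, whose origin is the TCP and whose axes are the flange's). Camera axes: x right, y up, looking along -z (the intrinsics and any distortion apply to the point x, -y, -z); pixel columns grow to the right and rows downward; lengths in m; the calibration is good to about 2 mm. A picture is of the moment at which its call begins: read the wrist's pose just before it.
- job.sign_off(): hands the job in, once; it reports no verdict.
The state is a dict: "clock": time; "qpos": joint angles; "qd": joint speeds; "effort": joint torques, N m; "position": TCP position; "ee_rot": TCP orientation; "contact_force": force on the tool from outside, world axes, zero at the start; "moment": the same for the moment, N m; "width": finger opening in m.
Only numpy, scipy, OpenCV 4.12 (cv2) and the standard library are available. Lean on these libraries where they do the work, as an engineer would, in place of code of your own. Each camera call takes 0.05 s, during which the arm holds its last target. There are 200 camera calls.

## Working session

There is one attempt and no reset: what is moved stays moved. The work goes in short steps, Python scripts to look and compute and a shell command to move; the robot and the scene stay as the last step left them, time stands still between calls to the robot, and variables do not carry over. Pictures are saved under pics/ and viewed, about 8 in all and at most 12, crops included, and the job is handed in when it is done.

```bash
mkdir -p pics; ls; cat > h.py <<'E'
import numpy as np, cv2
from rig import manip, viewer, job
from scipy.spatial.transform import Rotation as R
def tool():
    s=manip.get_state(); T=np.eye(4); q=s["ee_rot"]
    T[:3,:3]=R.from_quat([q[1],q[2],q[3],q[0]]).as_matrix(); T[:3,3]=s["position"]; return T
def shot(n):
    T=tool(); d=viewer.get_image(n)
    d["W"]=T@np.array(d["mount"]) if n=="wrist" else np.array(d["world_from_camera"])
    np.savez(f"pics/{n}.npz",**{k:np.array(v) for k,v in d.items()}); cv2.imwrite(f"pics/{n}.png",d["frame"]); return d
def load(n): return dict(np.load(f"pics/{n}.npz"))
def ray(d,uv):
    p=cv2.undistortPoints(np.array(uv,float).reshape(-1,1,2),np.array(d["intrinsics"]),np.array(d["D"])).reshape(-1,2)
    c=np.c_[p[:,0],-p[:,1],-np.ones(len(p))]; return d["W"][:3,3], c@d["W"][:3,:3].T
def plane(d,uv,z):
    o,r=ray(d,uv); return o+r*((z-o[2])/r[:,2:3])
def depth(d,uv):
    o,r=ray(d,uv); u=np.array(uv).reshape(-1,2).round().astype(int); return o+r*d["range_z"][u[:,1],u[:,0]][:,None]
E
python3 - <<'E'
from h import *
a=shot("scene");b=shot("top")
s=manip.get_state();print(s)
for d in(a,b):print(d["W"].round(3),d["intrinsics"],d["D"])
E
```

```text
pics
{'clock': 0.1, 'qpos': array([ 1.22702246e+00,  2.76528252e-01,  1.50602806e+00, -3.51798343e-05,
        1.36074018e+00, -1.21014755e-01]), 'qd': array([-1.02181222e-03, -8.03791438e-04, -3.76869850e-03,  8.39837215e-05,
        6.28810119e-04, -7.46122964e-04]), 'effort': array([ 1.25558847e-03, -4.17701054e+01, -2.46404904e+01, -2.55296291e-04,
        5.75680679e-03,  1.02271855e-05]), 'position': array([0.12688672, 0.56031492, 0.23051966]), 'ee_rot': array([-1.79466154e-04,  1.11145716e-01,  9.93803755e-01, -8.32979050e-04]), 'contact_force': array([ 0.47593598, -0.74255279, -0.0786268 ]), 'moment': array([-0.00174804,  0.06360213,  0.01028686]), 'width': 0.08518869648852288}
[[ 0.77  -0.4    0.497  0.927]
 [ 0.637  0.46  -0.618 -0.518]
 [ 0.019  0.793  0.609  0.547]
 [ 0.     0.     0.     1.   ]] [[399.49844334   0.         279.21474931]
 [  0.         399.49844334 210.87305751]
 [  0.           0.           1.        ]] [-0.0549682  0.         0.         0.         0.       ]
[[-0.13   0.966 -0.223  0.345]
 [-0.992 -0.126  0.029  0.001]
 [-0.     0.224  0.974  0.941]
 [ 0.     0.     0.     1.   ]] [[434.46548017   0.         280.82185658]
 [  0.         434.46548017 212.58740875]
 [  0.           0.           1.        ]] [-0.12028266  0.          0.          0.          0.        ]
```

View pics/scene.png

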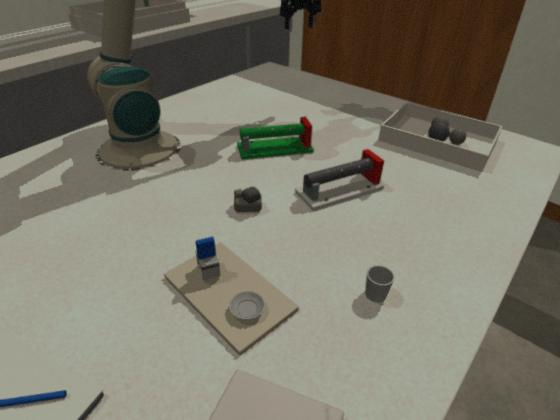

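View pics/top.png

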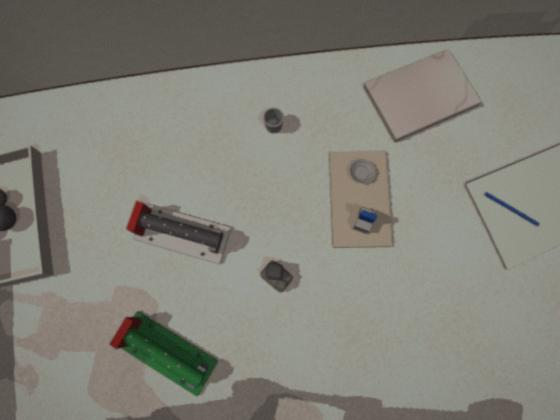

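The scene shows the tile with the blue-tabbed clip at scene (207,257) / top (365,220), and the dish on the tile at scene (247,306). The cup is at scene (378,283) and the rock at scene (248,198).
Candidates:
- **Core:** the grey jig is at scene (343,175) / top (180,232), and the green jig at scene (275,140) / top (165,352). The grey one, with dark stone and a red stop, is meant. The green one is excluded by the text.
- **Clip:** it is the only thing with a blue tab. The other blue thing is a pen.

Next is an enlarged crop to confirm this, plus measurements.

```bash
cat > m1.py <<'E'
from h import *
def blobs(d,kind,box):
    f=d["frame"].astype(int);B,G,Rr=f[...,0],f[...,1],f[...,2]
    m={"blue":(B>Rr+40)&(B>G+25),"red":(Rr>B+60)&(Rr>G+60)}[kind]
    x0,y0,x1,y1=box;k=np.zeros(m.shape,np.uint8);k[y0:y1,x0:x1]=m[y0:y1,x0:x1];return k
if __name__=="__main__":
    a=load("scene");b=load("top")
    c1=cv2.resize(a["frame"][120:300,180:400],None,fx=1.8,fy=1.8,interpolation=2);c2=cv2.resize(b["frame"][140:270,110:410],None,fx=1.32,fy=1.32,interpolation=2)
    o=np.zeros((330,800,3),np.uint8);o[:c1.shape[0],:396]=c1[:330,:396];o[:c2.shape[0],400:796]=c2[:,:396];cv2.imwrite("pics/crop.png",o)
    for d,bb,rb in((a,(180,220,235,275),(350,145,390,190)),(b,(350,200,385,230),(120,195,150,240))):
        for k,bx in(("blue",bb),("red",rb)):
            m=blobs(d,k,bx);v,u=np.nonzero(m);P=depth(d,np.c_[u,v]);print(k,len(u),P.mean(0).round(4),np.percentile(P,[2,98],0).round(4).tolist(),cv2.minAreaRect(np.c_[u,v].astype(np.float32)))
    # core from top depth: pts above z .055 in region
    u,v=np.meshgrid(np.arange(120,240),np.arange(195,270));uv=np.c_[u.ravel(),v.ravel()]
    P=depth(b,uv);s=(P[:,2]>.062)&(P[:,2]<.078);Q=P[s]
    f=b["frame"][uv[s][:,1],uv[s][:,0]].astype(int);Q=Q[f[:,2]<f[:,0]+40]
    c=Q.mean(0);w=np.linalg.svd(Q-c)[2][0];t=(Q-c)@w;print("core",len(Q),c,w,t.min(),t.max())
E
python3 m1.py
```

```text
blue 276 [ 0.5182 -0.2071  0.083 ] [[0.5049, -0.2165, 0.0567], [0.5216, -0.1903, 0.0917]] ((205.57513427734375, 247.4884490966797), (19.387290954589844, 17.562604904174805), 81.25383758544922)
red 123 [0.5791 0.2702 0.0744] [[0.5482, 0.2553, 0.0436], [0.6032, 0.2884, 0.0789]] ((375.13116455078125, 160.94259643554688), (30.32612419128418, 13.7257080078125), 58.24052047729492)
blue 109 [ 0.5096 -0.1958  0.0949] [[0.5023, -0.2115, 0.071], [0.5206, -0.1842, 0.0927]] ((367.5500183105469, 215.8500213623047), (15.495160102844238, 7.589466571807861), 18.434946060180664)
red 215 [0.5743 0.2755 0.0778] [[0.5473, 0.2603, 0.0744], [0.6016, 0.2906, 0.0816]] ((134.5547332763672, 215.9744415283203), (7.347475051879883, 29.4753360748291), 19.98310661315918)
core 1182 [0.53781381 0.18953625 0.06855458] [-0.39252992 -0.91973837  0.00126146] -0.10433582362453382 0.08983729538401489
```

View pics/crop.png

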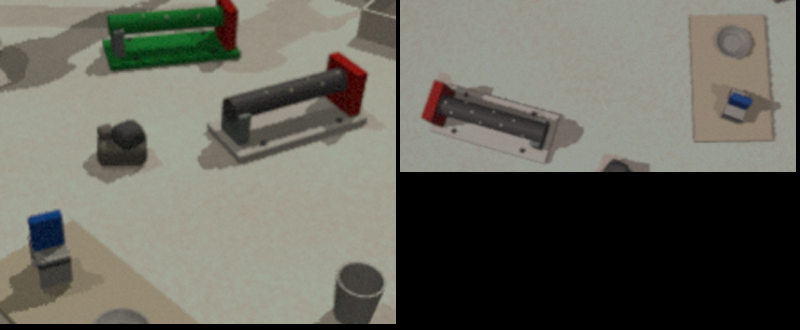

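The crop confirms both: the blue-tabbed clip stands on the tile, and the grey core with red stop sits in its own jig, with the green jig excluded. Next I move the wrist over the clip, turned to straddle the tab.

```bash
python3 -m crank '[[-0.541,-0.656,0,0,0,102],[-0.541,-0.656,0,0,0,102],[-0.541,-0.656,0,0,0,102],[-0.541,-0.656,0,0,0,102],[-0.541,-0.656,0,0,0,102],[-0.541,-0.656,0,0,0,102],[-0.541,-0.656,0,0,0,102],[-0.541,-0.656,0,0,0,102],[-0.541,-0.656,0,0,0,102],[-0.541,-0.656,0,0,0,102],[-0.541,-0.656,0,0,0,102],[-0.541,-0.656,0,0,0,102],[-0.541,-0.656,0,0,0,102],[-0.541,-0.656,0,0,0,102],[-0.541,-0.656,0,0,0,102],[-0.541,-0.656,0,0,0,102],[-0.541,-0.656,0,0,0,102]]' 1
python3 - <<'E'
from h import *
d=shot("wrist");print(tool().round(4),manip.get_state()["qpos"].round(3));print(d["mount"].round(3),d["intrinsics"])
E
```

```text
clock: 2.22
position: [0.5089, -0.1977, 0.2315]
ee_rot: [0.0, 0.842, 0.539, -0.001]
contact_force: [0.1, 0.3, -0.8]
width: 0.0854
[[ 4.178e-01  9.086e-01 -7.000e-04  5.091e-01]
 [ 9.086e-01 -4.178e-01 -1.300e-03 -1.977e-01]
 [-1.400e-03 -1.000e-04 -1.000e+00  2.317e-01]
 [ 0.000e+00  0.000e+00  0.000e+00  1.000e+00]] [-4.970e-01  2.320e-01  1.565e+00 -1.000e-03  1.344e+00 -6.600e-02]
[[-0.001  0.946  0.323  0.084]
 [ 1.     0.001  0.     0.001]
 [-0.     0.323 -0.946 -0.143]
 [ 0.     0.     0.     1.   ]] [[316.49466995   0.         280.67181903]
 [  0.         316.49466995 205.16915363]
 [  0.           0.           1.        ]]
```

View pics/wrist.png

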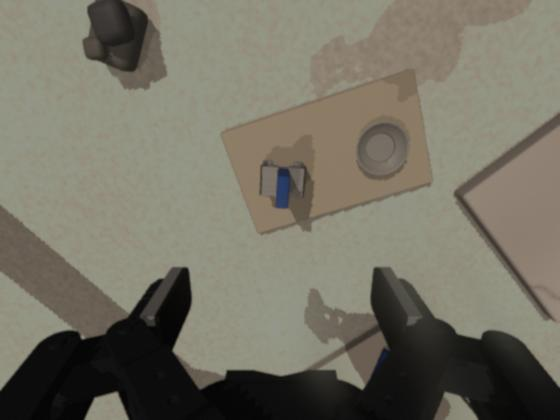

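The wrist view shows the clip at (283,187), the dish at (382,150) and the rock at (118,35). The fingers are at the bottom, with the tab aligned to the jaws' approach.

```bash
cat > m2.py <<'E'
from m1 import *
d=load("wrist");m=blobs(d,"blue",(255,150,315,220));v,u=np.nonzero(m);uv=np.c_[u,v]
P=depth(d,uv);print(len(u),np.percentile(P[:,2],[2,25,50,75,90,98]).round(4))
f=d["frame"][v,u];
zt=np.percentile(P[:,2],90);s=abs(P[:,2]-zt)<.006;Q=P[s];c=(Q[:,:2].max(0)+Q[:,:2].min(0))/2
print("top pts",s.sum(),"z",Q[:,2].mean())
r=cv2.minAreaRect((Q[:,:2]*1000).astype(np.float32));print(r);box=cv2.boxPoints(r)
# triangulate blue centroid of top face: wrist vs top view
T=load("top");m2=blobs(T,"blue",(350,200,385,230));v2,u2=np.nonzero(m2)
for z in (.08,.085,.09,.095): print(z,plane(d,[uv[s].mean(0)],z).round(4),plane(T,[[u2.mean(),v2.mean()]],z).round(4))
# clip bridge/grey + tile depth
uu,vv=np.meshgrid(np.arange(255,315),np.arange(150,220));q=np.c_[uu.ravel(),vv.ravel()];A=depth(d,q)
g=d["frame"].reshape(-1,3)[q[:,1]*560+q[:,0]].astype(int);
for lo,hi in((.005,.02),(.04,.062)):
    k=(A[:,2]>lo)&(A[:,2]<hi);print(lo,hi,k.sum(),A[k].mean(0).round(4),cv2.minAreaRect((A[k][:,:2]*1000).astype(np.float32)))
Ti=np.linalg.inv(tool());print("tool frame top centre",(Ti@np.r_[np.array(r[0])/1000,zt,1]).round(4))
E
python3 m2.py
```

```text
323 [0.0889 0.0901 0.0906 0.0911 0.0915 0.0919]
top pts 322 z 0.09057808273933447
((510.75311279296875, -198.35731506347656), (29.62908363342285, 9.757707595825195), 61.385684967041016)
0.08 [[ 0.5099 -0.2004  0.08  ]] [[ 0.5125 -0.1992  0.08  ]]
0.085 [[ 0.5105 -0.1991  0.085 ]] [[ 0.5115 -0.1981  0.085 ]]
0.09 [[ 0.511  -0.1977  0.09  ]] [[ 0.5105 -0.1969  0.09  ]]
0.095 [[ 0.5116 -0.1964  0.095 ]] [[ 0.5096 -0.1957  0.095 ]]
0.005 0.02 2612 [ 0.5082 -0.2148  0.0127] ((506.9755859375, -214.18528747558594), (85.4858169555664, 72.17736053466797), 65.06645202636719)
0.04 0.062 1054 [ 0.5108 -0.1973  0.052 ] ((510.21868896484375, -199.1478271484375), (32.36223602294922, 47.99020004272461), 62.45340347290039)
tool frame top centre [3.000e-04 1.800e-03 1.402e-01 1.000e+00]
```

Tab top is at z=0.0906 in both the wrist depth and the top/wrist rays, which agrees with the text. Its centre is (0.511,-0.198) at 62°. Descending and closing.

```bash
python3 -m crank '[[0,0.0015,0.05,0,0,3],[0,0.0015,0.1,0,0,3],[0,0.0015,0.14,0,0,3],[0,0.0015,0.165,0,0,3],[0,0.0015,0.174,0,0,3],[0,0.0015,0.174,0,0,3],[0,0.0015,0.174,0,0,3]]'
python3 -m crank '[[0,0,0,0,0,0],[0,0,0,0,0,0],[0,0,0,0,0,0],[0,0,0,0,0,0],[0,0,0,0,0,0],[0,0,0,0,0,0],[0,0,0,0,0,0],[0,0,0,0,0,0]]' 0 60
python3 -m crank '[[0,0,-0.02,0,0,0],[0,0,-0.06,0,0,0],[0,0,-0.11,0,0,0],[0,0,-0.13,0,0,0],[0,0,-0.13,0,0,0]]'
```

```text
clock: 3.15
position: [0.5113, -0.1989, 0.0591]
ee_rot: [0.002, 0.856, 0.517, 0.0]
contact_force: [0.0, 0.0, 0.2]
width: 0.0855
clock: 4.15
position: [0.5112, -0.1989, 0.0591]
ee_rot: [0.002, 0.856, 0.517, 0.0]
contact_force: [-0.4, 0.6, 2.4]
width: 0.0114
clock: 4.78
position: [0.512, -0.199, 0.1905]
ee_rot: [0.003, 0.856, 0.517, 0.001]
contact_force: [0.5, -0.0, -0.7]
width: 0.0107
```

```bash
python3 -m crank '[[0.02,-0.009,0,0,0,-1],[0.06,-0.026,0,0,0,-2],[0.105,-0.046,0,0,0,-3],[0.15,-0.065,0,0,0,-4],[0.195,-0.085,0,0,0,-4.7],[0.24,-0.104,0,0,0,-4.7],[0.285,-0.124,0,0,0,-4.7],[0.33,-0.143,0,0,0,-4.7],[0.355,-0.154,0,0,0,-4.7],[0.365,-0.1585,0,0,0,-4.7],[0.365,-0.1585,0,0,0,-4.7],[0.365,-0.1585,0,0,0,-4.7]]'
python3 - <<'E'
from h import *
d=shot("wrist");print(tool().round(4))
E
```

```text
clock: 6.28
position: [0.5407, 0.1968, 0.1885]
ee_rot: [0.003, 0.834, 0.552, 0.0]
contact_force: [-1.3, -0.3, -0.9]
width: 0.0113
[[ 0.3913  0.9202  0.0045  0.5409]
 [ 0.9202 -0.3913 -0.005   0.1967]
 [-0.0029  0.0061 -1.      0.1887]
 [ 0.      0.      0.      1.    ]]
```

View pics/wrist.png

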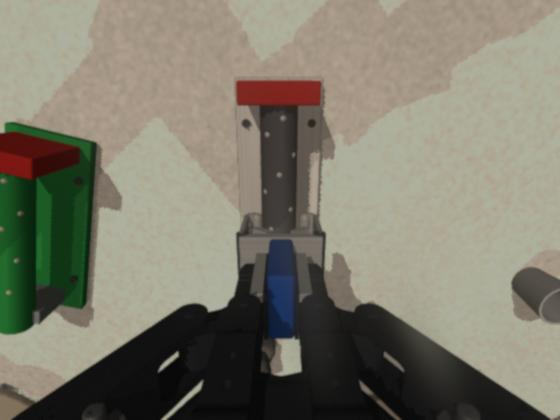

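The wrist view shows the core at (280,110–235), the stop at (280,93) and the held clip with its blue tab at (281,285), almost aligned. Now measuring axis, stop face and held clip in the tool frame.

```bash
cat > m3.py <<'E'
from m1 import *
d=load("wrist");Tw=d["W"]@np.linalg.inv(d["mount"]);Ti=np.linalg.inv(Tw)
d["W"]=d["mount"]  # work in tool frame, plane z = tool z
zt=lambda zw:Tw[2,3]-zw
g=d["frame"].astype(int)
L=[]
for v in range(118,212,6):
    o,r=ray(d,[[u,v] for u in range(240,325)]);P=depth(d,[[u,v] for u in range(240,325)])
    W=P@Tw[:3,:3].T+Tw[:3,3];k=W[:,2]>.04
    if k.sum()<5: continue
    i=np.nonzero(k)[0];i=i[abs(i-40)<25]; e0,e1=240+i.min()-.5,240+i.max()+.5
    n,D=ray(d,[[e0,v],[e1,v]]); D/=np.linalg.norm(D,axis=1)[:,None]; b=D.sum(0); p=n+b*((zt(.055)-n[2])/b[2])
    L.append([*p[:2],W[k][:,2].max(),np.percentile(W[k][:,2],90),e1-e0])
L=np.array(L);print(L.round(4)[::3]);c=np.polyfit(L[:,0],L[:,1],1);print("axis y=%.5f + %.5f x -> deg %.2f"%(c[1],c[0],np.degrees(np.arctan(c[0]))), "resid",np.std(L[:,1]-np.polyval(c,L[:,0])))
m=blobs(d,"red",(220,70,340,112));v,u=np.nonzero(m);r=cv2.minAreaRect(np.c_[u,v].astype(np.float32));print(r)
P=depth(d,np.c_[u,v]);W=P@Tw[:3,:3].T+Tw[:3,3];print("stop top z",np.median(W[:,2]))
for uu in(250,280,308): e=v[u==uu].max()+.5;p=plane(d,[[uu,e]],zt(.078))[0];print("stop edge tool",p.round(4))
# held clip: blue
m=blobs(d,"blue",(255,230,305,345));v,u=np.nonzero(m);r=cv2.minAreaRect(np.c_[u,v].astype(np.float32));print("tab px",r)
P=depth(d,np.c_[u,v]);print("tab depth tool",np.median(P,0).round(4),np.percentile(P,[5,95],0).round(4).tolist())
# bridge front edge pixels 235..255
uu,vv=np.meshgrid(np.arange(225,335),np.arange(225,300));q=np.c_[uu.ravel(),vv.ravel()];A=depth(d,q);k=(A[:,2]>.0)&(A[:,2]<.012);B=A[k]
print("bridge",k.sum(),np.median(B,0).round(4),np.percentile(B,[1,99],0).round(4).tolist())
fr=[]
for c0 in range(242,322,6):
    s=k&(q[:,0]==c0)
    if s.any(): e=q[s][:,1].min()-.5; fr.append(plane(d,[[c0,e]],.0035)[0][:2])
fr=np.array(fr);print(fr.round(4).tolist())
E
python3 m3.py
```

```text
[[ 6.730e-02 -1.200e-03  3.312e-01  7.230e-02  3.800e+01]
 [ 5.240e-02 -1.700e-03  3.312e-01  7.160e-02  3.700e+01]
 [ 3.690e-02 -1.800e-03  7.250e-02  7.140e-02  3.700e+01]
 [ 2.090e-02 -1.400e-03  7.240e-02  7.210e-02  3.600e+01]
 [ 4.200e-03 -1.900e-03  3.312e-01  7.160e-02  3.500e+01]
 [-1.310e-02 -1.900e-03  7.230e-02  7.150e-02  3.500e+01]]
axis y=-0.00175 + 0.00503 x -> deg 0.29 resid 0.0002143246166311398
((278.5, 92.5), (23.0, 83.0), 90.0)
stop top z 0.07841946078040411
stop edge tool [ 0.0794 -0.0228  0.1105]
stop edge tool [7.870e-02 1.000e-04 1.105e-01]
stop edge tool [0.0786 0.0214 0.1105]
tab px ((280.0, 300.5), (71.0, 26.0), 90.0)
tab depth tool [ 0.0041  0.0002 -0.0313] [[-0.0113, -0.0039, -0.0324], [0.0151, 0.0049, -0.0299]]
bridge 1990 [0.011  0.0002 0.0068] [[-0.0048, -0.0232, 0.0008], [0.0158, 0.0238, 0.0115]]
[[0.0195, -0.019], [0.0189, -0.016], [0.0189, -0.0129], [0.0189, -0.0099], [0.0189, -0.0069], [0.0189, -0.0039], [0.0189, -0.0008], [0.0189, 0.0022], [0.0189, 0.0052], [0.0189, 0.0082], [0.0189, 0.0113], [0.0189, 0.0143], [0.0189, 0.0173], [0.0194, 0.0203]]
```

Axis is at tool y −1.75 mm and 0.3°, and the core middle is at about tool x +0.001. The clip is centred, with its origin 32 mm below the TCP. Contact is expected at TCP z≈0.111 and home at ≈0.087.

```bash
python3 -m crank '[[0,-0.002,0.02,0,0,0.3],[0,-0.002,0.045,0,0,0.3],[0,-0.002,0.062,0,0,0.3],[0,-0.002,0.07,0,0,0.3],[0,-0.002,0.07,0,0,0.3],[0,-0.002,0.07,0,0,0.3]]'
python3 -m crank '[[0,0,0.002,0,0,0],[0,0,0.004,0,0,0],[0,0,0.006,0,0,0],[0,0,0.008,0,0,0],[0,0,0.008,0,0,0]]'
python3 -c "
from h import *;s=manip.get_state();print(s['contact_force'].round(2),s['moment'].round(3),tool().round(4))"
```

```text
clock: 7.08
position: [0.5401, 0.197, 0.1195]
ee_rot: [0.004, 0.836, 0.549, 0.001]
contact_force: [0.1, -0.2, -1.7]
width: 0.0111
clock: 7.7
position: [0.5396, 0.1971, 0.1112]
ee_rot: [0.003, 0.836, 0.549, 0.001]
contact_force: [-1.1, 1.5, -0.6]
width: 0.0111
[-1.08  1.46 -0.65] [ 0.102  0.153 -0.022] [[ 0.3965  0.918   0.005   0.5396]
 [ 0.918  -0.3965 -0.0047  0.1971]
 [-0.0023  0.0064 -1.      0.1112]
 [ 0.      0.      0.      1.    ]]
```

```bash
python3 -m crank '[[0,0,0.001,0,0,0],[0,0,0.002,0,0,0],[0,0,0.003,0,0,0],[0,0,0.003,0,0,0]]'
python3 -m crank '[[0,0,0.001,0,0,0],[0,0,0.002,0,0,0],[0,0,0.002,0,0,0]]'
```

```text
clock: 8.2
position: [0.5398, 0.1974, 0.1097]
ee_rot: [0.003, 0.836, 0.549, 0.001]
contact_force: [-2.4, 0.3, 8.0]
width: 0.0112
clock: 8.57
position: [0.5398, 0.1975, 0.1093]
ee_rot: [0.003, 0.836, 0.549, 0.002]
contact_force: [-3.6, -0.2, 9.3]
width: 0.0115
```

```bash
python3 -m crank '[[0,-0.0005,0.001,0,0,0],[0,-0.001,0.002,0,0,0],[0,-0.001,0.003,0,0,0],[0,-0.001,0.003,0,0,0]]'
python3 -c "
from h import *;s=manip.get_state();T=tool();print(T[:3,:3].T@s['contact_force'],T[:3,:3].T@s['moment'],T.round(4))"
```

```text
clock: 9.07
position: [0.5398, 0.1979, 0.1085]
ee_rot: [0.004, 0.836, 0.549, 0.003]
contact_force: [-2.3, -1.1, 11.5]
width: 0.0111
[ -1.89878097  -1.54911555 -11.47702009] [ 0.54716841 -0.43332895 -0.02233942] [[ 3.962e-01  9.181e-01  9.800e-03  5.398e-01]
 [ 9.181e-01 -3.962e-01 -3.300e-03  1.979e-01]
 [ 8.000e-04  1.030e-02 -9.999e-01  1.085e-01]
 [ 0.000e+00  0.000e+00  0.000e+00  1.000e+00]]
```

```bash
python3 -m crank '[[0,-0.0004,0.002,0.3,0,0],[0,-0.0004,0.003,0.6,0,0],[0,-0.0004,0.004,0.6,0,0],[0,-0.0004,0.004,0.6,0,0]]'
python3 -m crank '[[0,0,0.002,0,0,0],[0,0,0.003,0,0,0],[0,0,0.004,0,0,0],[0,0,0.004,0,0,0]]'
python3 -c "
from h import *;s=manip.get_state();T=tool();print(T[:3,:3].T@s['contact_force'],T[:3,:3].T@s['moment'],T.round(4))"
```

```text
clock: 9.57
position: [0.5404, 0.1982, 0.1073]
ee_rot: [0.0, 0.835, 0.55, 0.002]
contact_force: [-3.7, -0.5, 15.1]
width: 0.011
clock: 10.07
position: [0.5408, 0.1985, 0.1061]
ee_rot: [0.001, 0.835, 0.55, 0.003]
contact_force: [-4.6, -0.0, 15.8]
width: 0.0111
[ -1.79479047  -4.1813972  -15.77623381] [ 0.93892052 -0.46079972 -0.0314214 ] [[ 0.3959  0.9183  0.0055  0.5408]
 [ 0.9183 -0.3959  0.002   0.1985]
 [ 0.0041  0.0043 -1.      0.1061]
 [ 0.      0.      0.      1.    ]]
```

The clip sits about 1 mm to the +y side of the axis, since earlier y commands were under-reached. The −y side force agrees. Correcting sideways while pushing.

```bash
python3 -m crank '[[-0.0005,-0.001,0.002,0.1,0,0],[-0.001,-0.002,0.002,0.2,0.1,0],[-0.001,-0.002,0.003,0.2,0.2,0],[-0.001,-0.002,0.003,0.2,0.2,0]]'
python3 -c "
from h import *;s=manip.get_state();T=tool();print(T[:3,:3].T@s['contact_force'],T[:3,:3].T@s['moment'],T.round(4))"
```

```text
clock: 10.58
position: [0.5403, 0.1985, 0.1058]
ee_rot: [-0.001, 0.835, 0.55, 0.006]
contact_force: [-1.5, -0.3, 13.5]
width: 0.0112
[ -0.74355932  -1.14314205 -13.46680831] [ 0.43271459 -0.32836064 -0.08181089] [[ 0.3957  0.9184  0.0085  0.5403]
 [ 0.9183 -0.3957  0.0073  0.1985]
 [ 0.0101  0.005  -0.9999  0.1058]
 [ 0.      0.      0.      1.    ]]
```

```bash
python3 -m crank '[[-0.0005,-0.001,0.002,0.1,-0.3,0],[-0.0005,-0.0015,0.003,0.2,-0.6,0],[-0.0005,-0.0015,0.004,0.2,-0.6,0],[-0.0005,-0.0015,0.004,0.2,-0.6,0]]'
python3 -c "
from h import *;s=manip.get_state();T=tool();print(T[:3,:3].T@s['contact_force'],T[:3,:3].T@s['moment'],T.round(4))"
```

```text
clock: 11.08
position: [0.5405, 0.199, 0.1048]
ee_rot: [0.002, 0.835, 0.55, 0.003]
contact_force: [-1.7, -0.9, 14.3]
width: 0.0109
[ -1.49288521  -1.11276452 -14.2833998 ] [ 0.46130488 -0.29982916 -0.03131754] [[ 3.955e-01  9.184e-01  6.300e-03  5.405e-01]
 [ 9.185e-01 -3.955e-01 -1.000e-04  1.990e-01]
 [ 2.400e-03  5.800e-03 -1.000e+00  1.048e-01]
 [ 0.000e+00  0.000e+00  0.000e+00  1.000e+00]]
```

```bash
python3 -m crank '[[-0.0005,-0.001,0.002,0.1,0,0],[-0.0005,-0.0012,0.004,0.2,-0.2,0],[-0.0005,-0.0012,0.005,0.2,-0.2,0],[-0.0005,-0.0012,0.005,0.2,-0.2,0]]'
python3 -c "
from h import *;s=manip.get_state();T=tool();print(T[:3,:3].T@s['contact_force'],T[:3,:3].T@s['moment'],T.round(4))"
```

```text
clock: 11.58
position: [0.5407, 0.1994, 0.1023]
ee_rot: [0.002, 0.835, 0.55, 0.002]
contact_force: [-2.1, 0.1, 10.9]
width: 0.0113
[ -0.73335469  -1.92289834 -10.91427173] [ 0.47737307 -0.17251796 -0.034479  ] [[ 3.954e-01  9.185e-01  5.900e-03  5.407e-01]
 [ 9.185e-01 -3.954e-01 -9.000e-04  1.994e-01]
 [ 1.500e-03  5.700e-03 -1.000e+00  1.023e-01]
 [ 0.000e+00  0.000e+00  0.000e+00  1.000e+00]]
```

```bash
python3 -m crank '[[-0.0005,-0.001,0.002,0.1,0,0],[-0.0005,-0.0015,0.004,0.2,0,0],[-0.0005,-0.0015,0.005,0.2,0,0],[-0.0005,-0.0015,0.005,0.2,0,0]]'
python3 -m crank '[[-0.0005,-0.001,0.002,0.1,0,0],[-0.0005,-0.0012,0.004,0.2,0,0],[-0.0005,-0.0012,0.005,0.2,0,0],[-0.0005,-0.0012,0.005,0.2,0,0]]'
python3 -c "
from h import *;s=manip.get_state();T=tool();print(T[:3,:3].T@s['contact_force'],T[:3,:3].T@s['moment'],T.round(4))"
```

```text
clock: 12.08
position: [0.5407, 0.1998, 0.099]
ee_rot: [0.001, 0.835, 0.55, 0.003]
contact_force: [-1.1, -0.7, 7.6]
width: 0.011
clock: 12.58
position: [0.5402, 0.1999, 0.0936]
ee_rot: [0.0, 0.835, 0.55, 0.003]
contact_force: [3.0, 0.7, -1.5]
width: 0.0112
[1.80087494 2.51061832 1.49991003] [-0.4802029   0.28554848 -0.04309537] [[ 0.3952  0.9186  0.005   0.5402]
 [ 0.9186 -0.3952  0.0027  0.1999]
 [ 0.0045  0.0036 -1.      0.0936]
 [ 0.      0.      0.      1.    ]]
```

Snapped past, and the clip now pulls itself down. Pressing home.

```bash
python3 -m crank '[[0,0,0.002,0,0,0],[0,0,0.004,0,0,0],[0,0,0.006,0,0,0],[0,0,0.006,0,0,0]]'
python3 -c "
from h import *;s=manip.get_state();T=tool();print(T[:3,:3].T@s['contact_force'],T[:3,:3].T@s['moment'],T.round(4))"
```

```text
clock: 13.08
position: [0.5403, 0.1995, 0.0875]
ee_rot: [0.001, 0.835, 0.55, 0.003]
contact_force: [2.2, -1.2, -4.4]
width: 0.0111
[-0.26223209  2.51548288  4.42501239] [-0.41234663 -0.17283729 -0.02706487] [[ 0.3949  0.9187  0.005   0.5403]
 [ 0.9187 -0.3949  0.0019  0.1995]
 [ 0.0038  0.0038 -1.      0.0875]
 [ 0.      0.      0.      1.    ]]
```

```bash
python3 -m crank '[[0,0.0003,0.001,0,0,0],[0,0.0003,0.002,0,0,0],[0,0.0003,0.003,0,0,0],[0,0.0003,0.003,0,0,0]]'
python3 -c "
from h import *;s=manip.get_state();T=tool();print(T[:3,:3].T@s['contact_force'],T[:3,:3].T@s['moment'],T.round(4))"
```

```text
clock: 13.58
position: [0.5405, 0.1995, 0.0873]
ee_rot: [0.001, 0.835, 0.55, 0.003]
contact_force: [-3.8, -2.3, 13.5]
width: 0.0113
[ -3.5999914   -2.52236879 -13.55444099] [ 0.39532295 -0.58626912  0.00357631] [[ 0.3948  0.9187  0.0061  0.5405]
 [ 0.9187 -0.3949  0.0023  0.1995]
 [ 0.0045  0.0047 -1.      0.0873]
 [ 0.      0.      0.      1.    ]]
```

Home, pressed with 13.5 N and the origin on the axis. Now sliding; about 59 mm to the stop.

```bash
python3 -m crank '[[0.003,0,0,0,0,0],[0.007,0,0,0,0,0],[0.012,0,0,0,0,0],[0.017,0,0,0,0,0],[0.022,0,0,0,0,0],[0.025,0,0,0,0,0]]'
python3 -c "
from h import *;s=manip.get_state();T=tool();print(T[:3,:3].T@s['contact_force'],T[:3,:3].T@s['moment'],T.round(4))"
```

```text
clock: 14.32
position: [0.5503, 0.2228, 0.0873]
ee_rot: [0.001, 0.835, 0.55, 0.003]
contact_force: [-1.4, -3.6, 2.7]
width: 0.0114
[-3.86261099  0.14963721 -2.75208246] [-0.08899761 -0.7261764  -0.06029015] [[ 0.3946  0.9189  0.0056  0.5503]
 [ 0.9189 -0.3946  0.0022  0.2228]
 [ 0.0042  0.0043 -1.      0.0873]
 [ 0.      0.      0.      1.    ]]
```

Smooth, with 3.9 N drag and no side force. Continuing to about 8 mm short of the stop.

```bash
python3 -m crank '[[0.004,0,0,0,0,0],[0.009,0,0.0001,0,0,0],[0.014,0,0.0001,0,0,0],[0.019,0,0.0002,0,0,0],[0.023,0,0.0002,0,0,0],[0.026,0,0.0002,0,0,0]]'
python3 -c "
from h import *;s=manip.get_state();T=tool();print(T[:3,:3].T@s['contact_force'],T[:3,:3].T@s['moment'],T.round(4))
d=shot('wrist')"
```

```text
clock: 15.08
position: [0.5606, 0.2469, 0.0874]
ee_rot: [0.001, 0.835, 0.55, 0.003]
contact_force: [-1.4, -4.1, 3.6]
width: 0.0115
[-4.2992134   0.34486124 -3.66394075] [-0.01439625 -0.73331768 -0.01667285] [[ 0.3945  0.9189  0.0056  0.5606]
 [ 0.9189 -0.3945  0.0022  0.2469]
 [ 0.0042  0.0043 -1.      0.0874]
 [ 0.      0.      0.      1.    ]]
```

View pics/wrist.png

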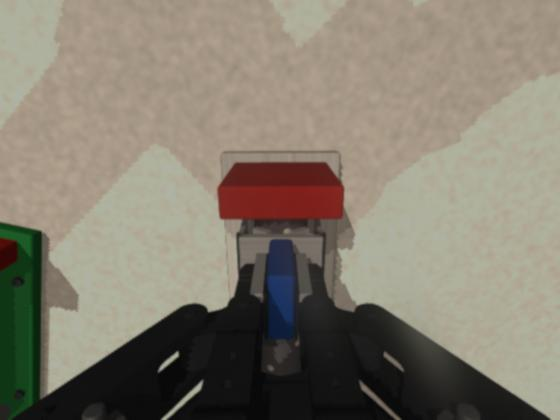

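The wrist view shows the clip (front edge row 233) a few mm short of the stop face (row 217). Approaching slowly.

```bash
python3 -m crank '[[0.002,0,0,0,0,0],[0.004,0,0,0,0,0],[0.006,0,0,0,0,0],[0.006,0,0,0,0,0]]'
python3 -c "
from h import *;s=manip.get_state();T=tool();print(T[:3,:3].T@s['contact_force'],T[:3,3].round(4))"
python3 -m crank '[[0.001,0,0,0,0,0],[0.002,0,0,0,0,0],[0.003,0,0,0,0,0],[0.003,0,0,0,0,0]]'
python3 -c "
from h import *;s=manip.get_state();T=tool();print(T[:3,:3].T@s['contact_force'],T[:3,3].round(4))"
```

```text
clock: 15.62
position: [0.5632, 0.2531, 0.0874]
ee_rot: [0.0, 0.835, 0.55, 0.003]
contact_force: [-0.6, -2.6, 2.3]
width: 0.0113
[-2.62641405  0.48576819 -2.33617976] [0.5632 0.2531 0.0874]
clock: 16.12
position: [0.5639, 0.2548, 0.0873]
ee_rot: [0.001, 0.835, 0.551, 0.002]
contact_force: [-2.7, -5.9, 5.0]
width: 0.0113
[-6.46628227 -0.15569633 -5.00123895] [0.5639 0.2548 0.0873]
```

```bash
python3 -m crank '[[0.001,0,0,0,0,0],[0.002,0,0,0,0,0],[0.002,0,0,0,0,0],[0.002,0,0,0,0,0]]'
python3 -c "
from h import *;s=manip.get_state();T=tool();print(T[:3,:3].T@s['contact_force'],T[:3,3].round(4))"
```

```text
clock: 16.62
position: [0.564, 0.2548, 0.0874]
ee_rot: [0.002, 0.835, 0.551, 0.001]
contact_force: [-2.7, -7.6, 4.6]
width: 0.011
[-7.99013176  0.54906781 -4.55652281] [0.564  0.2548 0.0874]
```

In contact, with no more travel. Bearing up to about 14 N total.

```bash
python3 -m crank '[[0.0015,0,0,0,0,0],[0.003,0,0,0,0,0],[0.0035,0,0,0,0,0],[0.0035,0,0,0,0,0],[0.0035,0,0,0,0,0]]'
python3 -c "
from h import *;s=manip.get_state();T=tool();print(T[:3,:3].T@s['contact_force'],T.round(4))"
```

```text
clock: 17.25
position: [0.564, 0.2549, 0.0874]
ee_rot: [0.003, 0.834, 0.551, -0.002]
contact_force: [-3.4, -11.2, 6.6]
width: 0.0109
[-11.6627506    1.33138799  -6.46683641] [[ 0.3925  0.9198  0.      0.564 ]
 [ 0.9197 -0.3925 -0.0082  0.2549]
 [-0.0075  0.0032 -1.      0.0874]
 [ 0.      0.      0.      1.    ]]
```

```bash
python3 -m crank '[[0.002,0,0,0,0.2,0],[0.0035,0,0,0,0.4,0],[0.0044,0,0,0,0.4,0],[0.0044,0,0,0,0.4,0],[0.0044,0,0,0,0.4,0]]'
python3 -c "
from h import *;s=manip.get_state();T=tool();print(T[:3,:3].T@s['contact_force'],T.round(4))"
```

```text
clock: 17.88
position: [0.564, 0.255, 0.0874]
ee_rot: [0.004, 0.834, 0.552, -0.003]
contact_force: [-4.8, -13.1, 8.2]
width: 0.0111
[-14.035183     0.79127613  -8.10494207] [[ 0.3915  0.9202 -0.0011  0.564 ]
 [ 0.9201 -0.3915 -0.0092  0.255 ]
 [-0.0089  0.0026 -1.      0.0874]
 [ 0.      0.      0.      1.    ]]
```

14 N total, about 10 N on the stop above 4 N drag, with no movement. Unloading, releasing and retreating upward.

```bash
python3 -m crank '[[0,0,0,0,0,0],[0,0,0,0,0,0],[0,0,0,0,0,0]]'
python3 -m crank '[[0,0,0,0,0,0],[0,0,0,0,0,0],[0,0,0,0,0,0],[0,0,0,0,0,0],[0,0,0,0,0,0],[0,0,0,0,0,0]]' 1
python3 -m crank '[[0,0,-0.01,0,0,0],[0,0,-0.03,0,0,0],[0,0,-0.06,0,0,0],[-0.01,0,-0.1,0,0,0],[-0.03,0,-0.13,0,0,0],[-0.05,0,-0.13,0,0,0],[-0.05,0,-0.13,0,0,0],[-0.05,0,-0.13,0,0,0]]'
python3 - <<'E'
from h import *
w=shot("wrist");t=shot("top");s=shot("scene")
a=cv2.resize(w["frame"][60:300,170:390],(440,480));b=cv2.resize(s["frame"][130:220,280:400],(360,270));c=cv2.resize(t["frame"][190:250,110:200],(360,210))
o=np.zeros((480,800,3),np.uint8);o[:,:440]=a;o[:270,440:]=b;o[270:,440:]=c;cv2.imwrite("pics/end.png",o)
E
```

```text
clock: 18.25
position: [0.564, 0.2548, 0.0874]
ee_rot: [0.004, 0.834, 0.552, -0.003]
contact_force: [-1.9, -5.5, 2.7]
width: 0.0107
clock: 19.0
position: [0.564, 0.2548, 0.0874]
ee_rot: [0.004, 0.834, 0.552, -0.003]
contact_force: [0.3, 0.4, -0.4]
width: 0.0853
clock: 20.0
position: [0.5441, 0.2101, 0.2167]
ee_rot: [0.003, 0.834, 0.551, -0.004]
contact_force: [-0.6, -0.3, 0.4]
width: 0.0854
```

View pics/end.png

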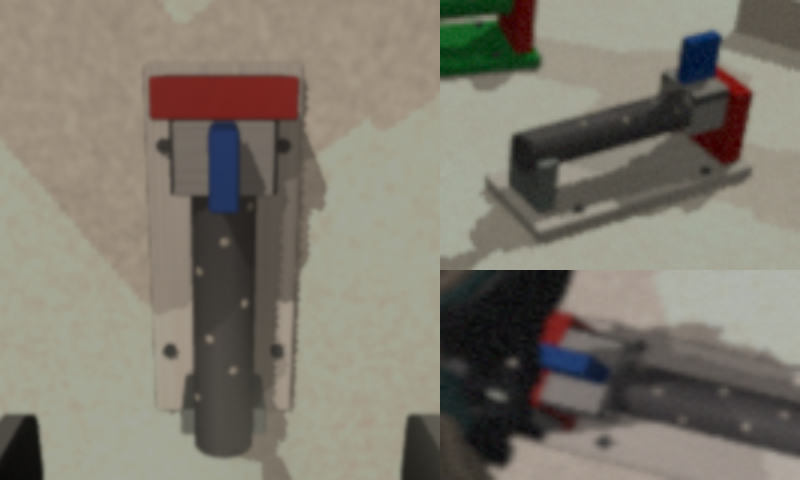

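The picture shows the clip upright on the core, its end face against the red stop at crop (225,120) with no gap visible. A quick height check, then I hand in.

```bash
python3 - <<'E'
from m1 import *
d=load("wrist");m=blobs(d,"blue",(255,100,310,180));v,u=np.nonzero(m);P=depth(d,np.c_[u,v]);z=np.percentile(P[:,2],90);Q=P[P[:,2]>z-.006]
print("tab top z",z.round(4),Q.mean(0).round(4));job.sign_off()
E
```

```text
tab top z 0.1197 [0.5645 0.2549 0.1204]
the job is handed in; nothing more can be done
```

The blue-tabbed clip is on the grey stone core, pressed home and bearing against the red stop. I handed the job in at about 20 s on the robot's clock.

- **Snap-on:** I gripped the clip by its tab and pushed it down over the middle of the core. The push peaked at about 16 N. It started about 1 mm off to one side, which I corrected by the side force. It then snapped past, and I pressed it home with 13.5 N.
- **Slide:** It moved about 60 mm along the core with about 4 N of drag. I then pressed it against the stop with 14 N in total, about 10 N of that on the stop, and it did not move further.
- **Last checks:** After release the tool force was near zero. The final picture shows the clip upright with no visible gap at the stop.
- **Disagreement:** The tab top measured z = 0.1197 m against an expected 0.1185 m. That is within the 2 mm calibration, and the tool height at the press-home agreed with the clip being fully home.
- **Not checked:** I did not measure the cup, dish and rock again at the end. The robot never worked near them.

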